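Clamp the glaze-milling jar and lock its bayonet lid

ROBOT

A 6-joint arm with a two-finger parallel gripper is mounted at the origin on the work surface. World frame = base frame: x ahead of the robot, y to its left, z up, the work surface at z = 0. Lengths are in m, angles in rad, forces in N, time in s.
With the tool pointing down it reaches from about 0.275 to 0.875 m from the base axis. Payload 12.5 kg.
Tool frame: the origin (TCP) lies at the very end of the fingers, on their centre line; the grasp point (between the pads) lies 19 mm behind it; z points along the fingers, y is the line along which they close (so a half turn about z gives the same grasp; the last joint's range is limited). The gripper opens to 85 mm and grips with 20 to 120 N. Pads are 22 mm wide; open, the fingers measure 114 mm over their backs; the gripper's body (76 mm by 85 mm) begins 54 mm behind the grasp point. The pads swing forward as they close: fully open they stand 13 mm farther back than shut.
Start: joints at [-1.362, 0.351, 1.652, -0, 1.139, -0.085], TCP at [0.159, -0.526, 0.231] pointing down, gripper open.
Joint ranges: [-2.75, 2.75], [-0.79, 2.1], [0.01, 2.65], [-1.57, 4.71], [0.07, 3.14], [-2.87, 2.87]. Speed limits (rad/s): [2.22, 2.22, 2.79, 3.14, 3.14, 3.14].

INTERFACE

Orientations are given as a 3x3 rotation matrix whose columns are the frame's x, y, z axes.
In Python, from bench import manip gives the robot as it stands. Calls block until the motion is done:
- manip.move_ptp(position, orientation): joint-space move of the TCP to a pose.
- manip.move_l(position, attitude=None, max_speed=0.15): straight line of the TCP; attitude=None keeps the orientation; max_speed is the mean speed in m/s.
- manip.move_j(angles): joint-space move.
- manip.set_gripper(opening, effort=None): opening from 0.0 (shut) to 1.0 (fully open); effort is the grip in N (None keeps the last); returns when the fingers have stopped.
- manip.dwell(seconds).
- manip.inverse_kinematics(position, orientation): joint angles nearest the present ones, or None.
- manip.grab_frame(name): name is "side" or "top"; returns the picture (480x640x3 uint8, red, green, blue); there is no depth.
- manip.get_calibration(name): a dict with "camera_matrix" (3x3 intrinsics, pixels), "R" (3x3) and "t" (3): a world point X has camera coordinates R X + t. Camera axes: x right, y down, z forward; pixel columns grow to the right and rows downward; lengths in m; the calibration is good to about 2 mm. A picture is of the moment at which its call begins. get_calibration takes no time and is no camera call.
A pose or a line that the arm cannot do raises manip.Unreachable and nothing moves.
- manip.sign_off(): hands the job in; it is judged then, once.
Readings, each from a call of its own:
- manip.read_time(): time.
- manip.read_qpos(): joint angles.
- manip.read_joint_vel(): joint speeds.
- manip.read_joint_torque(): joint torques, N m.
- manip.read_ee_pos(): TCP position.
- manip.read_tcp_rot(): TCP orientation.
- manip.read_force(): force on the tool from outside, world axes, zero at the start.
- manip.read_ft_torque(): the same for the moment, N m.
- manip.read_grip_width(): opening from 0.0 (shut) to 1.0 (fully open).
- manip.read_grip_force(): force on a finger pad.
Only numpy, scipy, OpenCV 4.12 (cv2) and the standard library are available. Lean on these libraries where they do the work, as an engineer would, in place of code of your own. Each camera call takes 0.05 s, during which the arm holds its last target. There are 200 camera calls.

TASK

Get the glaze-milling jar ready to run: first push the vise's sliding jaw home so that the jar is clamped squarely against the fixed jaw. Then take the lid off the sloping rack, lower it on the jar with its two lugs in the two slots of the collar, press it down against the spring and turn it clockwise (seen from above) all the way to its stop, so that it stays locked when you let go. Leave the jar clamped, and do not disturb the glaze pots or the brush mug.

Things in the scene. Friction and masses are not known exactly. Their poses are not given: they have to be found in the camera images.
- vise: Green jar vise fixed to the table, bed 160 x 330 x 20 mm (x, y, z); origin: centre of its underside. It closes along its own +y. Two parallels on the bed, tops at z = 32 mm, carry the jar. Fixed jaw at the +y end: clamping face at y = 130 mm, back at 155 mm, top at z = 75 mm. Vise and rack may swap sides.
- jaw (a joint): Sliding jaw, metres moved along vise +y from fully open (0). Its clamping face is at vise y = -40 mm + this value, its top at z = 76 mm. It reads 0.050 with the jar clamped between both jaws. Stiff: about 10 N, about 6 N more while it pushes the jar; 20 N takes it home. It stays where it is left.
- jaw_handle (a point): Middle of the sliding jaw's upright handle, a flat post with a red top, 75 mm behind (vise -y) its clamping face, at z = 100 mm. Post 44 mm wide along vise x (red top 50 mm), 16 mm thick along vise y (red top 18 mm), free from z = 52 to 127 mm. Can be pushed, or gripped from above.
- jar: White stoneware milling jar with blue bands, loose, 0.9 kg, on the vise's parallels, at first 10 to 22 mm short of the fixed jaw and a little askew. Origin: centre of the underside of its square foot, 120 x 120 x 45 mm, sides along its x and y. Round body, diameter 120 mm. Clamped, it stands at vise y = 70 mm, axes along the vise's.
- jar_collar (a point): Centre of the top of the jar's blue collar, 150 mm above the jar's origin. Collar: outer diameter 140, inner 126 mm. Steel flange inside it, 8 mm thick, top flush, inner diameter 96 mm, with two open slots 33 mm wide at jar +y and -y (orange marks on the collar) for the lid's lugs. 16 mm free height below the flange, then a ledge (jar z = 126 mm).
- seal (a joint): Black sprung seal plate in the collar, diameter 76 mm; metres pushed down, 0 = up with its top at jar z = 146 mm. 4 N at first, 0.2 N more per mm. With the lid's underside at jar z = 126 to 132 mm (seal 0.014 to 0.020) the lid turns, only clockwise from above, 80 degrees to a stop; released, it is sprung up to 132 mm.
- lid: Bayonet lid, loose, 0.22 kg; origin: centre of underside, z its normal. White disc, diameter 90, 18 mm thick. Two orange lugs at +y and -y, 26 mm wide, out to 59 mm from the axis, z = 0 to 10 mm (half a turn is the same). Orange bar on top along y, 80 long, 20 wide (x), z = 18 to 62 mm. At first lies on the rack, tilted 34 degrees, bar level.
- rack: Plywood drain rack fixed to the table; origin: centre of its 150 x 150 mm base, on the table. Its 150 x 150 mm board slopes at 34 degrees, facing its own -x (towards the robot) and up; the board's middle is 68 mm up. Two pegs, 14 mm high, below the lid keep it from sliding: lift it square off the board.
- amber_pot: Bystander: amber glaze pot, 66 mm wide, 70 mm tall, origin under its centre.
- green_pot: Bystander: green glaze pot, 68 mm wide, 75 mm tall, origin under its centre.
- brush_mug: Bystander: white mug of brushes, mug 76 mm wide and 100 mm tall, brushes to 220 mm, origin under its centre.

How it is judged:
By the outcome, as a careful person would: the job done as asked, in the order asked, and still so for the second after the job is handed in, with the robot touching nothing.
It also fails if it takes over 67 s, if anything falls off the work surface, if the arm or the gripper's body presses on something with over 40 N, if the wrist force passes 120 N, or if a joint passes its speed limit or range.

## Working session

There is one attempt and no reset: what is moved stays moved. The work goes in short steps, each a Python script; the robot and the scene stay as the last script left them, time stands still between calls to the robot, and variables do not carry over. Pictures are saved under pics/ and viewed, at most 10 in all, crops included, and the job is handed in when it is done.

```bash
mkdir -p pics
python3 - <<'E'
from bench import manip
import cv2,numpy as np
for n in("top","side"):
    f=manip.grab_frame(n); cv2.imwrite(f"pics/{n}0.png",f[:,:,::-1])
    c=manip.get_calibration(n); print(n,c["camera_matrix"],(-c["R"].T@c["t"]).round(3),c["R"].round(3))
print(manip.read_time())
E
```

```text
top [[438.43089736   0.         316.95760713]
 [  0.         438.43089736 236.88850328]
 [  0.           0.           1.        ]] [ 0.561 -0.035  0.889] [[ 0.018 -1.    -0.006]
 [-0.996 -0.017 -0.091]
 [ 0.091  0.007 -0.996]]
side [[613.84870517   0.         318.89392104]
 [  0.         613.84870517 233.60726393]
 [  0.           0.           1.        ]] [0.278 0.62  0.907] [[-0.869 -0.495  0.012]
 [-0.369  0.631 -0.683]
 [ 0.33  -0.598 -0.73 ]]
0.1
```

View pics/top0.png

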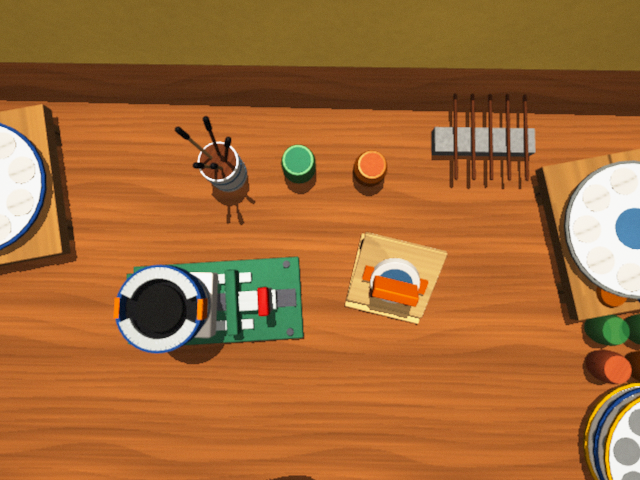

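View pics/side0.png

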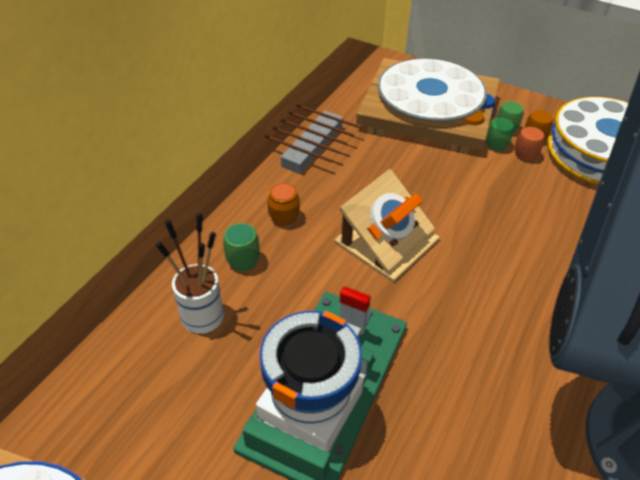

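The top view shows the vise at left-centre: collar at (160,308), red handle at (264,301), closing towards image left, which is world +y. The rack and lid are at (397,283), and the pots and mug lie further away. The side view agrees: collar (311,355), red handle top (355,299), lid (396,213). Next I'll measure by colour.

```bash
cat > h.py <<'E'
from bench import manip
import cv2,numpy as np
def cal(n):
    c=manip.get_calibration(n); return np.array(c["camera_matrix"]),np.array(c["R"]),np.array(c["t"]).ravel()
def rays(n,px):
    K,R,t=cal(n); p=np.c_[np.atleast_2d(px),np.ones(len(np.atleast_2d(px)))]
    return -R.T@t,(np.linalg.inv(K)@p.T).T@R
def onplane(n,px,z):
    o,d=rays(n,px); return o+d*((z-o[2])/d[:,2])[:,None]
def onplane_g(n,px,p,nn):
    o,d=rays(n,px); return o+d*(((p-o)@nn)/(d@nn))[:,None]
def tri(a,b):
    (o1,d1),(o2,d2)=rays("top",a),rays("side",b)
    s=np.linalg.lstsq(np.c_[d1[0],-d2[0]],o2-o1,rcond=None)[0]
    p,q=o1+s[0]*d1[0],o2+s[1]*d2[0]; return (p+q)/2,np.linalg.norm(p-q)
def blobs(f,lo,hi,amin=30,box=None):
    hsv=cv2.cvtColor(f,cv2.COLOR_RGB2HSV); m=cv2.inRange(hsv,np.array(lo),np.array(hi))
    if box: 
        k=np.zeros_like(m); k[box[1]:box[3],box[0]:box[2]]=255; m&=k
    cs,_=cv2.findContours(m,cv2.RETR_EXTERNAL,cv2.CHAIN_APPROX_NONE)
    return sorted([c.reshape(-1,2) for c in cs if cv2.contourArea(c)>amin],key=lambda c:-cv2.contourArea(c))
RED=((0,200,90),(4,255,255)); ORG=((5,225,200),(12,255,255)); BLU=((105,120,50),(125,255,255)); GRN=((65,100,30),(90,255,160))
E
python3 - <<'E'
from h import *
np.set_printoptions(suppress=True,precision=4)
B={"top":(100,225,460,360),"side":(220,160,450,480)}
for n in B:
    f=cv2.cvtColor(cv2.imread(f"pics/{n}0.png"),cv2.COLOR_BGR2RGB)
    for k,v in dict(RED=RED,ORG=ORG,BLU=BLU,GRN=GRN).items():
        for c in blobs(f,*v,25,B[n]):
            r=cv2.minAreaRect(c); M=cv2.moments(c)
            print(n,k,cv2.contourArea(c),"cent",np.round([M['m10']/M['m00'],M['m01']/M['m00']],1),"rect",np.round(r[0],1),np.round(r[1],1),round(r[2],1),cv2.boundingRect(c))
    for p,q in (((300,258),"x"),):pass
    px=[(264,301),(397,283),(120,308)]
    for p in px:
        if n=="top":print(f[p[1],p[0]],cv2.cvtColor(f[p[1]:p[1]+1,p[0]:p[0]+1],cv2.COLOR_RGB2HSV))
f=cv2.imread("pics/top0.png"); a=cv2.resize(f[225:365,100:460],(800,311),interpolation=cv2.INTER_CUBIC)
g=cv2.imread("pics/side0.png"); b=cv2.resize(g[160:300,320:450],(266,288),interpolation=cv2.INTER_CUBIC);c=cv2.resize(g[280:480,230:410],(260,288),interpolation=cv2.INTER_CUBIC)
o=np.zeros((600,800,3),np.uint8);o[:311]=a;o[312:,:266]=b;o[312:,270:530]=c;cv2.imwrite("pics/z1.png",o)
E
```

```text
top RED 240.0 cent [262.7 301.5] rect [263. 301.] [28. 10.] 90.0 (258, 287, 11, 29)
top ORG 478.5 cent [399.1 286.2] rect [400.4 286.8] [52.1 17.5] 5.1 (375, 276, 53, 22)
top ORG 211.5 cent [393.9 297.7] rect [394.8 297.7] [44.6  6.5] 14.3 (373, 289, 45, 17)
top ORG 69.5 cent [367.3 272.4] rect [367.6 273.3] [ 8.  13.5] 15.9 (363, 266, 11, 15)
top BLU 179.5 cent [173.8 278.6] rect [159.4 281.9] [84.  34.2] 1.5 (117, 265, 85, 36)
top BLU 142.5 cent [166.3 336.7] rect [157.4 334.9] [84.  34.7] 2.3 (116, 316, 85, 37)
top GRN 6590.0 cent [257.2 299. ] rect [236.5 300.8] [ 80.4 128.3] 86.5 (170, 257, 133, 88)
[245  47  34] [[[  2 220 245]]]
[230  90   0] [[[ 12 255 230]]]
[15 21 37] [[[112 152  37]]]
side RED 400.0 cent [354.4 298.5] rect [354.1 298.5] [29.7 15.4] 20.6 (341, 287, 29, 24)
side BLU 773.5 cent [326.1 396.2] rect [335.2 380.6] [35.7 94.1] 44.5 (296, 335, 66, 77)
side BLU 148.5 cent [329.2 323.3] rect [330.4 323. ] [31.8 11.3] 24.8 (318, 312, 30, 19)
side BLU 79.0 cent [267.2 378.1] rect [265.  368.7] [40.9 10.3] 64.9 (261, 348, 16, 42)
side GRN 6685.5 cent [324.8 416.5] rect [322.  388.3] [105.8 191.1] 26.0 (235, 309, 171, 171)
side GRN 405.0 cent [239.6 233.6] rect [239.5 233.5] [19. 27.] 90.0 (226, 224, 28, 20)
side GRN 241.5 cent [329.9 304.3] rect [328.6 302.9] [24.1 18.9] 10.3 (315, 293, 25, 22)
```

View pics/z1.png

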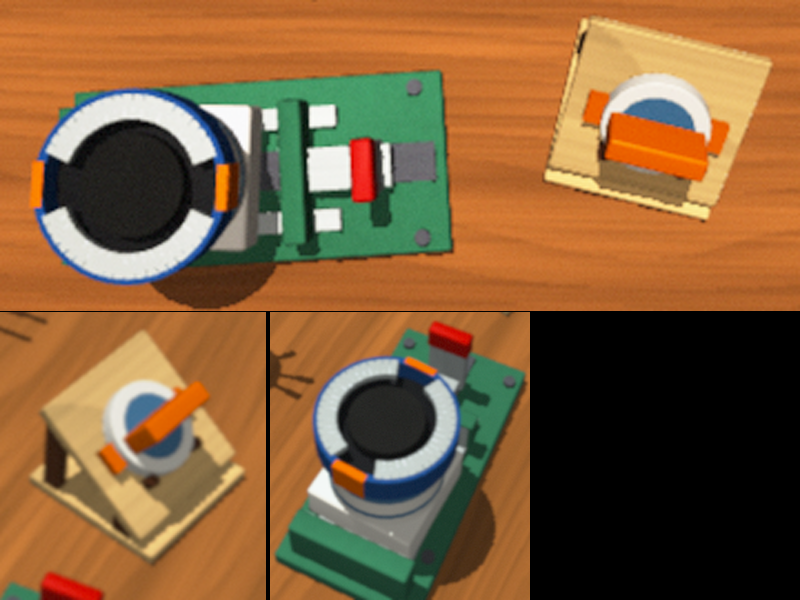

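Crop z1: the vise bed's right edge runs from about (440,71) to (451,252) in crop pixels, and the jar is slightly askew. The bar's upslope side and its narrower top face can be told apart in the top view. I'll fit the vise edges and enlarge the lid.

Run:
```python
from h import *
np.set_printoptions(suppress=True,precision=4)
f=cv2.cvtColor(cv2.imread("pics/top0.png"),cv2.COLOR_BGR2RGB)
c=blobs(f,*GRN,500,(100,225,460,360))[0]
def fit(pts):
    w=onplane("top",pts+0.0,0.02)[:,:2].astype(np.float32); v=cv2.fitLine(w,cv2.DIST_HUBER,0,.001,.001).ravel(); return v
R=np.array([p for p in c if 262<p[1]<333 and p[0]>290]);T=np.array([p for p in c if 215<p[0]<290 and p[1]<272]);Bm=np.array([p for p in c if 225<p[0]<295 and p[1]>325])
print(len(R),len(T),len(Bm))
L=[fit(x) for x in(R,T,Bm)]
for v in L: print(v, np.degrees(np.arctan2(v[1],v[0])))
red=[(262.7+.3,301.3)]
print("red .127",onplane("top",red,.127),"tri",tri((263,301.3),(354.2,298.5)))
# collar: outer white/blue ellipse
hsv=cv2.cvtColor(f,cv2.COLOR_RGB2HSV); m=cv2.inRange(hsv,(100,80,40),(128,255,255))|cv2.inRange(hsv,(5,200,150),(14,255,255))
for n,box in(("top",(105,255,215,360)),):
    k=m[box[1]:box[3],box[0]:box[2]].copy()
    y,x=np.nonzero(k); h=cv2.convexHull(np.c_[x,y].astype(np.int32)); e=cv2.fitEllipse(h); print("collar",np.array(e[0])+box[:2],e[1:])
    print(onplane(n,[np.array(e[0])+box[:2]],.182))
a=cv2.resize(f[255:325,340:450],None,fx=7,fy=7,interpolation=cv2.INTER_CUBIC)[:,:,::-1]
cv2.imwrite("pics/z2.png",a)
g=cv2.imread("pics/side0.png")[165:285,330:445]; cv2.imwrite("pics/z3.png",cv2.resize(g,None,fx=5,fy=5,interpolation=cv2.INTER_CUBIC))
```

```text
70 74 75
[0.9967 0.0806 0.5201 0.0026] 4.6216016
[ 0.0792 -0.9969  0.5919  0.0983] -85.45926
[ 0.078  -0.997   0.4374  0.0877] -85.52812
red .127 [[0.5174 0.0615 0.127 ]] tri (array([0.5169, 0.0639, 0.1101]), np.float64(0.0011009879563885108))
collar [159.1316 313.5298] ((120.39025115966797, 159.70887756347656), 165.51431274414062)
[[0.4982 0.2201 0.182 ]]
```

View pics/z2.png

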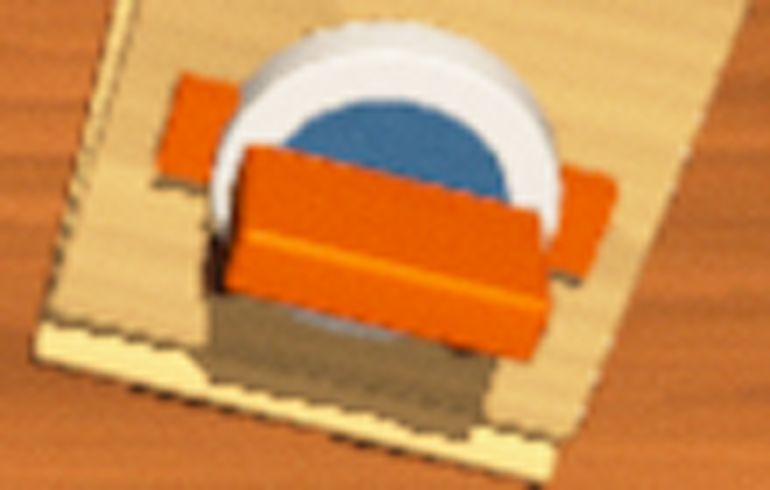

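View pics/z3.png

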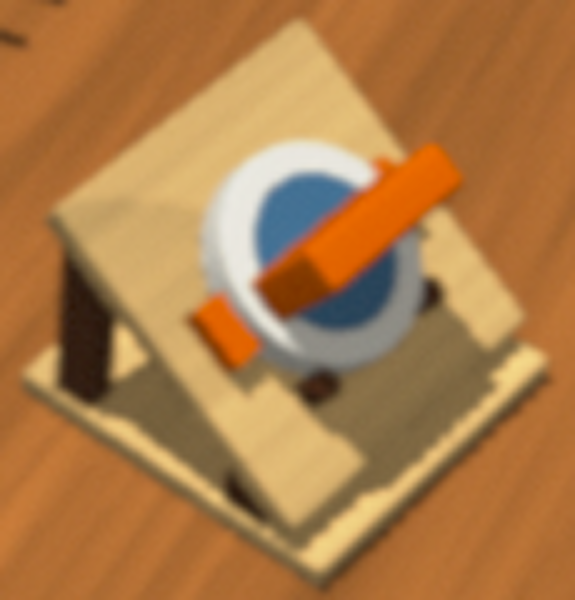

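Run:
```python
from h import *
np.set_printoptions(suppress=True,precision=4)
z2=lambda p:(np.array(p)+.5)/7-.5+[340,255]
z3=lambda p:(np.array(p)+.5)/5-.5+[330,165]
top=z2([(250,235),(547,303),(530,360),(228,288)]); side=z3([(300,247),(435,145),(460,182),(330,290)])
for a,b in zip(top,side): print("corner",*tri(a,b))
P,g=tri(top.mean(0),side.mean(0)); print("topface",P,g)
w=onplane("top",top,P[2]); d=w[0]-w[1]+w[3]-w[2]; psi=np.arctan2(-d[0],d[1]); print("psi",np.degrees(psi),"len",np.linalg.norm(d)/2)
t=np.radians(34); n=np.array([-np.sin(t)*np.cos(psi),-np.sin(t)*np.sin(psi),np.cos(t)])
print("lid from topface",P-.062*n)
lug=z2([(170,126),(598,230)]);
for zz in (.05,.06,.068,.075):
    q=onplane("top",lug,zz+.0083); print(zz,"lug L",q.mean(0)-.01*n,"span",np.linalg.norm(q[0]-q[1]),"dirpsi",np.degrees(np.arctan2(-(q[0]-q[1])[0],(q[0]-q[1])[1])))
sl=z3([(212,322+22)])
# rack base/board corners (board top corners) from the side/top for psi
b=z2([(38,358),(553,478)]); q=onplane("top",b,.01); d=q[0]-q[1]; print("board low edge psi",np.degrees(np.arctan2(-d[0],d[1])),np.linalg.norm(d))
```

```text
corner [ 0.5451 -0.1318  0.1199] 0.004144865320898576
corner [ 0.5272 -0.2071  0.1182] 0.000990617119779467
corner [ 0.5133 -0.2046  0.1077] 0.0010429779866248609
corner [ 0.5308 -0.1281  0.1083] 0.00281890560043861
topface [ 0.5293 -0.168   0.1129] 0.0021596192911672147
psi -12.092728513286875 len 0.07671767355005406
lid from topface [ 0.5632 -0.1752  0.0615]
0.05 lug L [ 0.5631 -0.1775  0.05  ] span 0.11801629629694001 dirpsi -12.653881083103126
0.06 lug L [ 0.5632 -0.1758  0.06  ] span 0.11659644405316066 dirpsi -12.653881083103093
0.068 lug L [ 0.5632 -0.1745  0.068 ] span 0.11546056225813721 dirpsi -12.653881083103121
0.075 lug L [ 0.5632 -0.1733  0.075 ] span 0.11446666568749168 dirpsi -12.653881083103094
board low edge psi -11.986523272526293 0.14895919751674663
```

```bash
cat >> h.py <<'E'
from scipy.spatial.transform import Rotation as Ro
YAW=np.radians(4.55); xv=np.array([np.cos(YAW),np.sin(YAW),0]); yv=np.array([-np.sin(YAW),np.cos(YAW),0])
def frame(z,y): return np.c_[np.cross(y,z),y,z]
DN=np.array([0,0,-1.]); PSI=np.radians(-12.3); t34=np.radians(34)
n=np.array([-np.sin(t34)*np.cos(PSI),-np.sin(t34)*np.sin(PSI),np.cos(t34)])
lx=np.array([np.cos(t34)*np.cos(PSI),np.cos(t34)*np.sin(PSI),np.sin(t34)])
L=np.array([.5632,-.1752,.0615])
E
python3 - <<'E'
from h import *
np.set_printoptions(suppress=True,precision=3)
for s in(1,-1):
    print("jaw",manip.inverse_kinematics([.517,.0615,.081],frame(DN,s*yv)))
    print("pick",manip.inverse_kinematics(L+.031*n,frame(-n,s*lx)), manip.inverse_kinematics(L+.15*n,frame(-n,s*lx)))
    for a in(0,-40,-80,-85):
        r=Ro.from_euler('z',a,degrees=True).as_matrix()
        print(a,manip.inverse_kinematics([.502,.236,.19],r@frame(DN,s*xv)),manip.inverse_kinematics([.502,.236,.3],r@frame(DN,s*xv)))
E
```

```text
jaw [ 0.029  0.509  1.846 -0.     0.786 -1.621]
pick [-0.445  0.461  2.1    1.575  0.128 -1.767] [-0.487  0.148  2.197  0.609  0.267 -0.82 ]
0 [ 0.356  0.405  1.682 -0.     1.054  0.276] [ 0.356  0.298  1.552 -0.     1.292  0.276]
-40 [ 0.356  0.405  1.682 -0.     1.054  0.974] [ 0.356  0.298  1.552 -0.     1.292  0.974]
-80 [ 0.356  0.405  1.682 -0.     1.054  1.672] [ 0.356  0.298  1.552 -0.     1.292  1.672]
-85 [ 0.356  0.405  1.682 -0.     1.054  1.76 ] [ 0.356  0.298  1.552 -0.     1.292  1.76 ]
jaw [ 0.029  0.509  1.846 -0.     0.786  1.52 ]
pick [-0.445  0.461  2.1    1.575  0.128  1.374] [-0.487  0.148  2.197  0.609  0.267  2.322]
0 [ 0.356  0.405  1.682 -0.     1.054 -2.865] [ 0.356  0.298  1.552 -0.     1.292 -2.865]
-40 [ 0.356  0.405  1.682 -0.     1.054 -2.167] [ 0.356  0.298  1.552 -0.     1.292 -2.167]
-80 [ 0.356  0.405  1.682 -0.     1.054 -1.469] [ 0.356  0.298  1.552 -0.     1.292 -1.469]
-85 [ 0.356  0.405  1.682 -0.     1.054 -1.382] [ 0.356  0.298  1.552 -0.     1.292 -1.382]
```

Run:
```python
from h import *
np.set_printoptions(suppress=True,precision=4)
R=frame(DN,yv); H=np.array([.517,.0615,0])
manip.move_ptp(H+[0,0,.19],R); manip.set_gripper(.6,60)
manip.move_l(H+[0,0,.083],max_speed=.12); print(manip.read_force())
manip.set_gripper(0,60); print("grip",manip.read_grip_width(),manip.read_grip_force(),manip.read_force(),manip.read_time())
p0=np.array(manip.read_ee_pos()); print(p0)
manip.move_l(p0+.030*yv,max_speed=.06)
print((np.array(manip.read_ee_pos())-p0)@yv,manip.read_force())
```

```text
[-0.2676 -0.5249  0.4818]
grip 0.20174084994208885 58.76750886440277 [-1.2246  5.0161  6.319 ] 4.4167
[0.5173 0.062  0.0838]
0.029283855729653304 [ 0.02   -6.4004 -2.1834]
```

Run:
```python
from h import *
np.set_printoptions(suppress=True,precision=4)
q=np.array([.5173,.062,.0838]); d=.030
for i in range(14):
    d+=.003 if d<.036 else .0015
    manip.move_l(q+d*yv,max_speed=.04); F=np.array(manip.read_force())
    print(round(d,4),round((np.array(manip.read_ee_pos())-q)@yv,4),F)
    if F@yv<-28: break
print(manip.read_time())
cv2.imwrite("pics/t2.png",manip.grab_frame("top")[:,:,::-1])
```

```text
0.033 0.0319 [  0.448  -10.437   -2.5129]
0.036 0.0347 [ -0.3046 -11.5513  -1.9589]
0.0375 0.0361 [  0.6444 -12.6537  -2.0025]
0.039 0.0375 [  1.884 -13.921  -0.253]
0.0405 0.0388 [  1.1384 -13.8876  -1.7702]
0.042 0.0403 [  1.2006 -16.4925  -1.6167]
0.0435 0.0408 [  1.4062 -25.1076  -1.0381]
0.045 0.0408 [  1.5289 -37.9477  -1.2199]
7.075
```

Run:
```python
from h import *
np.set_printoptions(suppress=True,precision=4)
print(manip.read_ee_pos()); manip.set_gripper(.55); p=np.array(manip.read_ee_pos()); print(p)
manip.move_l([p[0],p[1],.25],max_speed=.25)
manip.move_ptp(L+.13*n,frame(-n,lx)); manip.set_gripper(.9)
print(manip.read_time(),manip.read_qpos())
for k in("top","side"): cv2.imwrite(f"pics/{k}3.png",manip.grab_frame(k)[:,:,::-1])
f=cv2.imread("pics/top3.png")[225:365,100:460]; g=cv2.imread("pics/side3.png")[160:470,220:450]
o=np.zeros((600,800,3),np.uint8); o[:280,:720]=cv2.resize(f,(720,280)); o[285:595,:230]=g; o[285:600,240:660]=cv2.resize(cv2.imread("pics/side3.png"),(420,315)); cv2.imwrite("pics/z4.png",o)
```

```text
[0.514  0.1027 0.0839]
[0.5145 0.1051 0.0844]
9.8083 [-0.4786  0.2018  2.1864  0.7009  0.2289 -0.9091]
```

View pics/z4.png

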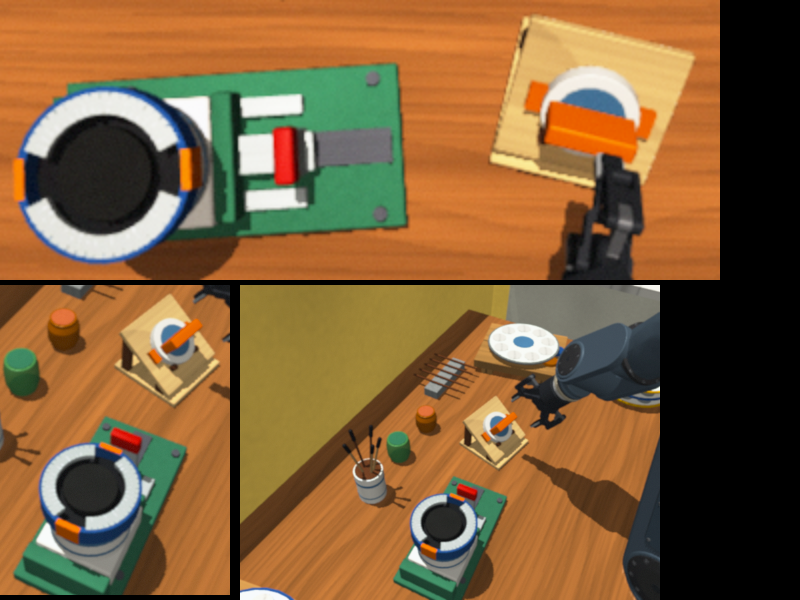

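The jaw is home and the jar sits square against the fixed jaw. In the crop the collar is at (105,172) and the red handle at (285,155). The lid is untouched on the rack with the open gripper above it. I'll measure the clamped collar, then grasp the lid.

```bash
python3 - <<'E'
from h import *
np.set_printoptions(suppress=True,precision=4)
for nme,box in(("top",(100,255,200,360)),("side",(255,430,375,570))):
    f=cv2.cvtColor(cv2.imread(f"pics/{nme}3.png"),cv2.COLOR_BGR2RGB); hsv=cv2.cvtColor(f,cv2.COLOR_RGB2HSV)
    K,R,t=cal(nme); pr=K@(R@np.array([.5034,.2373,.182])+t); pr=pr[:2]/pr[2]; print(nme,"pred",pr)
    x,y=pr.astype(int); w=np.zeros((480,640),np.uint8); cv2.circle(w,(x,y),52,255,-1)
    m=cv2.inRange(hsv,(0,0,140),(180,60,255))&w
    cs=[c for c in cv2.findContours(m,cv2.RETR_EXTERNAL,cv2.CHAIN_APPROX_NONE)[0] if cv2.contourArea(c)>150]
    print([ (cv2.contourArea(c),cv2.boundingRect(c)) for c in cs])
    m=cv2.inRange(hsv,(0,0,0),(180,255,70))&w
    o=cv2.inRange(hsv,(5,200,150),(14,255,255))&w
    cs2=[c for c in cv2.findContours(o,cv2.RETR_EXTERNAL,cv2.CHAIN_APPROX_NONE)[0] if cv2.contourArea(c)>15]
    print("orange",[(cv2.contourArea(c),np.round(cv2.minAreaRect(c)[0],1),cv2.boundingRect(c)) for c in cs2])
    if nme=="top":
        hull=np.vstack([c.reshape(-1,2) for c in cs if cv2.contourArea(c)>500]); 
        W=onplane("top",hull.astype(float),.182)[:,:2]
        r=np.linalg.norm(W-W.mean(0),axis=1); 
        from scipy.optimize import least_squares
        for lo,hi in((.056,.075),(.04,.056)):
            c0=np.array([.5034,.2373])
            for _ in range(5):
                d=np.linalg.norm(W-c0,axis=1); Q=W[(d>lo)&(d<hi)]
                s=least_squares(lambda p:np.linalg.norm(Q-p[:2],axis=1)-p[2],[*c0,.05],loss="soft_l1",f_scale=.001); c0=s.x[:2]
            print(lo,s.x,len(Q),np.std(s.fun))
E
python3 - <<'E'
from h import *
np.set_printoptions(suppress=True,precision=4)
manip.move_l(L+.031*n,max_speed=.06); print(manip.read_force(),manip.read_ee_pos(),manip.read_qpos())
manip.set_gripper(0,70); print("grip",manip.read_grip_width(),manip.read_grip_force(),manip.read_force(),manip.read_time())
E
```

```text
top pred [148.5837 310.0246]
[(940.5, (113, 321, 77, 34)), (932.5, (112, 271, 77, 33))]
orange []
0.056 [0.5009 0.2336 0.0653] 199 0.0018065372532722608
0.04 [0.5006 0.2337 0.0484] 147 0.0014940182076649412
side pred [307.4321 359.1579]
[(1199.5, (305, 332, 54, 73)), (1097.0, (262, 320, 53, 70))]
orange [(28.0, array([286.6, 402.4]), (276, 396, 23, 13))]
[-0.894   0.403   0.0164] [ 0.5462 -0.1716  0.0873] [-0.445   0.4604  2.1005  1.5748  0.1279 -1.7668]
grip 0.22763156514263008 68.72828364372253 [-1.3615 -0.6845  5.8669] 12.2583
```

Run:
```python
from h import *
np.set_printoptions(suppress=True,precision=4)
manip.move_l(L+.10*n,max_speed=.06)
R=frame(DN,xv); C=np.array([.5020,.2355])
q=manip.inverse_kinematics([*C,.30],R); print(q)
manip.move_ptp([*C,.30],R); print(manip.read_time(),manip.read_qpos(),manip.read_grip_width(),manip.read_force(),manip.read_ee_pos())
for k in("top","side"): cv2.imwrite(f"pics/{k}4.png",manip.grab_frame(k)[:,:,::-1])
a=cv2.imread("pics/top4.png")[220:380,60:260]; b=cv2.imread("pics/side4.png")[200:440,210:410]
o=np.zeros((480,800,3),np.uint8); o[:320,:400]=cv2.resize(a,None,fx=2,fy=2,interpolation=cv2.INTER_CUBIC); o[:,400:]=cv2.resize(b,None,fx=2,fy=2,interpolation=cv2.INTER_CUBIC); cv2.imwrite("pics/z5.png",o)
# side ring
f=cv2.cvtColor(cv2.imread("pics/side3.png"),cv2.COLOR_BGR2RGB); hsv=cv2.cvtColor(f,cv2.COLOR_RGB2HSV)
w=np.zeros((480,640),np.uint8); cv2.circle(w,(308,358),52,255,-1); m=cv2.inRange(hsv,(0,0,140),(180,60,255))&w
from scipy.optimize import least_squares
cs=[c for c in cv2.findContours(m,cv2.RETR_EXTERNAL,cv2.CHAIN_APPROX_NONE)[0] if cv2.contourArea(c)>500]
W=onplane("side",np.vstack([c.reshape(-1,2) for c in cs]).astype(float),.182)[:,:2]
for lo,hi in((.056,.075),(.04,.056)):
    c0=np.array([.5034,.2373])
    for _ in range(5):
        d=np.linalg.norm(W-c0,axis=1); Q=W[(d>lo)&(d<hi)]
        s=least_squares(lambda p:np.linalg.norm(Q-p[:2],axis=1)-p[2],[*c0,.05],loss="soft_l1",f_scale=.001); c0=s.x[:2]
    print(lo,s.x,len(Q),np.std(s.fun))
```

```text
[ 0.3547  0.2976  1.5522 -0.      1.2918  0.2753]
15.1333 [0.3535 0.298  1.5533 0.0004 1.2911 0.2744] 0.2224164727931927 [-1.229  -0.5597 -1.1602] [0.502  0.2349 0.2993]
0.056 [0.4999 0.2363 0.0652] 216 0.0016726719520369884
0.04 [0.4999 0.2364 0.048 ] 163 0.0016563586768487098
```

View pics/z5.png

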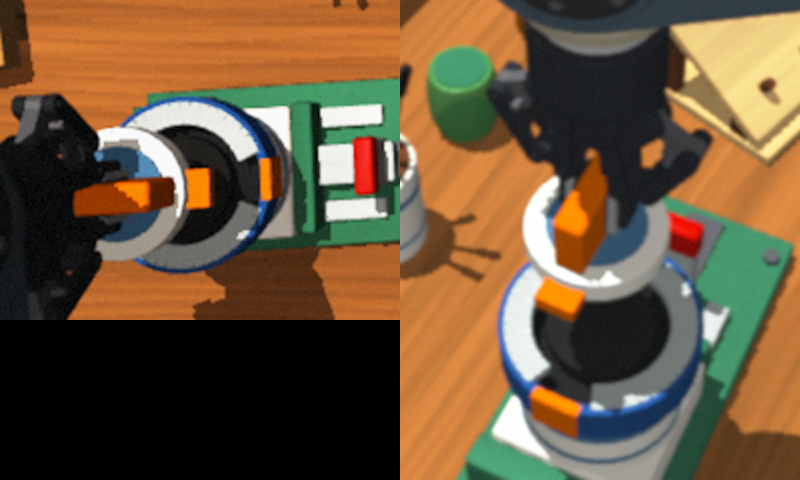

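The lid is held level above the jar. In z5 its lugs are visible at (200,188) in the top view and (560,298) in the side view, and the slots are clear. I'll lower to just above the collar and compare lugs with slots there.

Run:
```python
from h import *
np.set_printoptions(suppress=True,precision=4)
manip.move_l([.5012,.2352,.226],max_speed=.08); print(manip.read_time(),manip.read_force(),manip.read_ee_pos())
for k in("top","side"): cv2.imwrite(f"pics/{k}5.png",manip.grab_frame(k)[:,:,::-1])
z=np.array(manip.read_ee_pos())-[0,0,.031]
for k in("top","side"):
    K,R,t=cal(k)
    for y in(.059,-.059):
        for x in(-.013,.013):
            for h in(0,.01):
                p=K@(R@(z+x*xv+y*yv+[0,0,h])+t); print(k,y,x,h,(p[:2]/p[2]).round(1))
a=cv2.imread("pics/top5.png")[275:335,100:200]; b=cv2.imread("pics/side5.png")[320:420,250:330]
o=np.zeros((600,800,3),np.uint8); o[:240,:400]=cv2.resize(a,None,fx=4,fy=4,interpolation=cv2.INTER_CUBIC); o[:500,400:]=cv2.resize(b,None,fx=5,fy=5,interpolation=cv2.INTER_CUBIC); cv2.imwrite("pics/z6.png",o)
```

```text
16.3083 [ 0.0397  0.6763 -2.3166] [0.5015 0.2353 0.2265]
top 0.059 -0.013 0 [109.  322.7]
top 0.059 -0.013 0.01 [105.9 323.4]
top 0.059 0.013 0 [108.7 306. ]
top 0.059 0.013 0.01 [105.6 306.4]
top -0.059 -0.013 0 [184.3 318. ]
top -0.059 -0.013 0.01 [182.3 318.6]
top -0.059 0.013 0 [183.7 301.3]
top -0.059 0.013 0.01 [181.7 301.6]
side 0.059 -0.013 0 [298.5 393.1]
side 0.059 -0.013 0.01 [298.5 389.2]
side 0.059 0.013 0 [280.5 385.2]
side 0.059 0.013 0.01 [280.2 381.3]
side -0.059 -0.013 0 [336.2 323.8]
side -0.059 -0.013 0.01 [336.4 319.6]
side -0.059 0.013 0 [319.3 317.2]
side -0.059 0.013 0.01 [319.4 313. ]
```

View pics/z6.png

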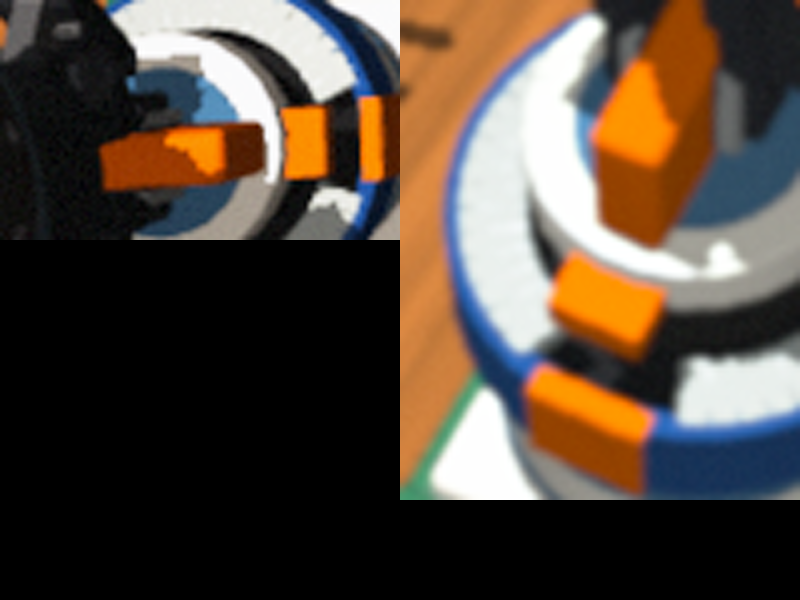

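Crop z6 shows both lugs directly above their slots. The side view's lug bottom edge is at about (550,312)–(643,358), and the top view's lug end at (329,107–180). I'll convert each and compare it with the collar centre from the same camera.

Run:
```python
from h import *
np.set_printoptions(suppress=True,precision=4)
E=np.array([.5015,.2353]); 
zs=lambda p:(np.array(p)+.5)/5-.5+[250-80,320]; zt=lambda p:(np.array(p)+.5)/4-.5+[100,275]
v=lambda P:np.array([P[:2]@xv[:2],P[:2]@yv[:2]])
cs={"side":np.array([.4999,.2364]),"top":np.array([.5008,.2336])}
def rep(k,name,px,z,s):
    q=onplane(k,px,z).mean(0)-s*.059*yv; print(k,name,q,"lid-collar (vise x,y)",v(q)-v(cs[k]),"lid-tcp",v(q)-v(E))
rep("side","bottom",zs([(550,312),(643,358)]),.1955,1)
rep("side","top",zs([(556,290),(655,332)]),.2055,1)
rep("top","as bottom",zt([(329,107),(329,180)]),.1955,-1)
rep("top","as top",zt([(329,107),(329,180)]),.2055,-1)
f=cv2.cvtColor(cv2.imread("pics/top5.png"),cv2.COLOR_BGR2RGB); print(f[310,165:200].tolist())
g=cv2.cvtColor(cv2.imread("pics/side5.png"),cv2.COLOR_BGR2RGB); print(g[370:402,289].tolist())
```

```text
side bottom [0.504  0.2325 0.1955] lid-collar (vise x,y) [ 0.0038 -0.0042] lid-tcp [ 0.0023 -0.003 ]
side top [0.5025 0.2302 0.2055] lid-collar (vise x,y) [ 0.0021 -0.0064] lid-tcp [ 0.0006 -0.0052]
top as bottom [0.5    0.2386 0.1955] lid-collar (vise x,y) [-0.0004  0.005 ] lid-tcp [-0.0012  0.0034]
top as top [0.5009 0.2355 0.2055] lid-collar (vise x,y) [0.0002 0.0018] lid-tcp [-0.0006  0.0002]
[[93, 49, 23], [186, 174, 168], [243, 243, 243], [250, 250, 250], [231, 230, 229], [135, 132, 123], [198, 110, 55], [247, 132, 6], [251, 141, 0], [251, 146, 0], [251, 143, 0], [251, 142, 0], [251, 141, 0], [251, 145, 0], [251, 144, 0], [243, 124, 1], [171, 74, 1], [67, 23, 0], [36, 15, 0], [21, 17, 20], [20, 20, 20], [17, 14, 14], [7, 11, 8], [15, 17, 18], [19, 20, 17], [224, 99, 0], [251, 144, 0], [251, 148, 0], [251, 146, 0], [245, 131, 0], [198, 88, 1], [109, 45, 3], [80, 29, 2], [79, 28, 0], [82, 34, 5]]
[[232, 237, 238], [199, 192, 186], [213, 161, 138], [244, 152, 99], [254, 151, 36], [254, 151, 0], [254, 152, 0], [254, 150, 0], [254, 150, 0], [254, 151, 0], [254, 153, 0], [254, 151, 0], [254, 152, 0], [255, 146, 0], [249, 125, 0], [207, 92, 0], [156, 69, 0], [139, 63, 0], [114, 58, 25], [78, 50, 41], [51, 47, 47], [41, 41, 44], [37, 37, 39], [37, 38, 39], [41, 43, 45], [48, 46, 50], [89, 56, 48], [176, 88, 37], [247, 125, 0], [255, 145, 0], [255, 153, 0], [254, 153, 0]]
```

Solving the two views together gives the lid about 1 mm too far along vise +y. Its x is good, and it sits about 5 mm higher in the grip than assumed. I'll correct y and lower while watching the force.

Run:
```python
from h import *
np.set_printoptions(suppress=True,precision=3)
X=[.5012,.2342]
manip.move_l([*X,.212],max_speed=.06)
z=.212
while z>.180:
    z-=.002; manip.move_l([*X,z],max_speed=.03); F=np.array(manip.read_force()); p=np.array(manip.read_ee_pos()); print(round(z,4),p,F)
    if F[2]>18 or np.hypot(F[0],F[1])>12: break
print(manip.read_time())
```

```text
0.21 [0.501 0.234 0.21 ] [-0.224  0.079 -2.079]
0.208 [0.501 0.234 0.208] [ 0.736 -0.217 -1.597]
0.206 [0.501 0.234 0.206] [ 0.027  0.513 -0.966]
0.204 [0.501 0.234 0.204] [-0.793  0.103 -2.424]
0.202 [0.501 0.234 0.202] [-2.456  0.389 -0.264]
0.2 [0.501 0.234 0.2  ] [-2.681 -0.884  2.106]
0.198 [0.501 0.234 0.198] [-4.26  -0.866  1.202]
0.196 [0.501 0.234 0.196] [-4.929 -1.102  2.315]
0.194 [0.501 0.234 0.194] [-3.688 -0.49   2.094]
0.192 [0.501 0.234 0.192] [-3.77   0.005  1.964]
0.19 [0.501 0.234 0.19 ] [-3.912 -0.421  2.767]
0.188 [0.501 0.234 0.188] [-5.133  0.353  4.726]
0.186 [0.502 0.234 0.186] [-2.801 -0.015  4.834]
0.184 [0.502 0.234 0.184] [-1.98   0.312  6.246]
0.182 [0.502 0.234 0.182] [-1.875  0.648  6.575]
0.18 [0.502 0.234 0.182] [-8.977 -2.913 21.265]
20.7917
```

The lid is in the slots. The seal touched at TCP 0.2015 and the ledge at 0.182, a 20 mm stroke that matches the given heights. I'll raise it about 2 mm and turn clockwise.

Run:
```python
from h import *
np.set_printoptions(suppress=True,precision=3)
X=[.5007,.2342,.1840]; R0=frame(DN,xv)
manip.move_l(X,max_speed=.03); print(manip.read_force(),manip.read_ft_torque())
for a in list(range(10,80,10))+[75,78,80,82,84]:
    R=Ro.from_euler('z',-a,degrees=True).as_matrix()@R0
    manip.move_l(X,R,max_speed=.03); F=np.array(manip.read_force()); M=np.array(manip.read_ft_torque())
    A=np.array(manip.read_tcp_rot()); ang=np.degrees(np.arctan2(*(np.array([-1,1])*0+[xv[0]*A[1,1]-xv[1]*A[0,1], A[:,1]@xv])))
    print(a,round(ang,1),F,M,round(manip.read_grip_width(),3),round(manip.read_time(),1))
    if abs(M[2])>2.0 or np.linalg.norm(F)>40: break
```

```text
[ 0.375 -0.867  5.258] [0.046 0.006 0.048]
10 -10.0 [ 0.038 -0.562  4.869] [ 0.029  0.098 -0.108] 0.229 21.4
20 -20.0 [-0.464 -0.021  4.669] [ 0.037  0.081 -0.13 ] 0.224 21.7
30 -30.0 [ 0.266 -0.666  5.582] [ 0.046  0.034 -0.129] 0.227 22.1
40 -40.0 [-0.283 -0.089  6.12 ] [-0.042  0.027 -0.102] 0.22 22.4
50 -50.0 [-0.918  0.096  5.059] [-0.029  0.091 -0.132] 0.227 22.7
60 -60.0 [-0.23  -0.747  4.507] [-0.056  0.036 -0.117] 0.224 23.0
70 -70.0 [-1.158 -1.05   5.635] [-0.093  0.214 -0.18 ] 0.226 23.4
75 -75.0 [-0.547 -0.256  5.742] [-0.088  0.156 -0.112] 0.225 23.6
78 -78.0 [-0.981  0.178  5.927] [-0.014  0.214 -0.087] 0.225 23.9
80 -79.9 [-0.133  3.916  5.476] [0.669 0.044 0.135] 0.226 24.1
82 -81.9 [2.736 5.8   4.214] [ 0.929 -0.372  0.746] 0.225 24.4
84 -83.8 [4.231 3.349 3.214] [ 0.731 -0.71   1.275] 0.224 24.6
```

The stop is at about 80°, where the moment changes sign and climbs to 1.3 Nm. I'll ease off, release, retreat and check.

Run:
```python
from h import *
np.set_printoptions(suppress=True,precision=3)
R=Ro.from_euler('z',-81,degrees=True).as_matrix()@frame(DN,xv)
manip.move_l([.5007,.2342,.1868],R,max_speed=.02); print(manip.read_force(),manip.read_ft_torque())
manip.set_gripper(.6); manip.dwell(.2); print(manip.read_force())
manip.move_l([.5007,.2342,.30],max_speed=.12)
manip.move_ptp([.35,0,.35],frame(DN,xv)); manip.dwell(.3); print(manip.read_time(),manip.read_force())
for k in("top","side"): cv2.imwrite(f"pics/{k}7.png",manip.grab_frame(k)[:,:,::-1])
a=cv2.imread("pics/top7.png")[120:370,100:320]; b=cv2.imread("pics/side7.png")[180:470,150:420]
o=np.zeros((600,800,3),np.uint8); o[:450,:396]=cv2.resize(a,(396,450),interpolation=cv2.INTER_CUBIC); o[:430,400:]=cv2.resize(b,(400,430),interpolation=cv2.INTER_CUBIC); cv2.imwrite("pics/z7.png",o)
```

```text
[2.93  2.629 5.257] [ 0.279 -0.403  0.141]
[-0.035  0.303 -0.514]
28.55 [-0.234 -0.783  0.518]
```

View pics/z7.png

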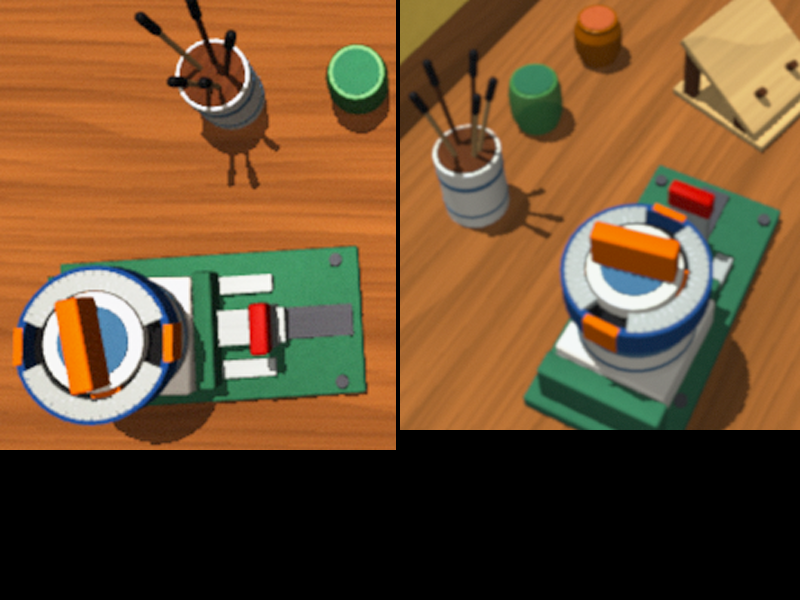

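The final crop shows the lid seated flush, its bar turned about 80° from the slot axis. The jar is clamped between the jaws, and the mug and pots are where they were.

```bash
python3 -c "
from bench import manip
print(manip.sign_off())"
```

```text
the job is handed in; nothing more can be done
None
```

The jar is clamped square against the fixed jaw, the lid is locked at its clockwise stop, the pots and mug are undisturbed, and the job was handed in at about 29 s.

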